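# Exchange the sample at the inspection mark

## Robot

A 6-joint arm with a two-finger parallel gripper is mounted at the origin on the work surface. World frame = base frame: x ahead of the robot, y to its left, z up, the work surface at z = 0. Lengths are in m, angles in rad, forces in N, time in s.
With the tool pointing down it reaches from about 0.425 to 0.95 m from the base axis. Payload 14.7 kg.
Tool frame: the origin (TCP) lies at the centre of the arm's flange, where the gripper is bolted on; the fingertips stand 173 mm ahead of it and the grasp point (between the pads) lies 155 mm ahead of it; x points along the fingers, z is the direction in which the jaws open and shut, and the axes are right-handed (so a half turn about x gives the same grasp; the last joint's range is limited). The gripper opens to 85 mm and grips with 20 to 120 N. Pads are 22 mm wide; open, the fingers measure 114 mm over their backs; the gripper's body (76 mm by 85 mm) begins 54 mm behind the grasp point. The pads swing forward as they close: fully open they stand 13 mm farther back than shut.
Start: joints at [1.205, 0.48, 1.596, -0, 1.065, -0.047], TCP at [0.204, 0.617, 0.405] pointing down, gripper open.
Joint ranges: [-2.75, 2.75], [-0.82, 2.05], [0.23, 2.67], [-1.56, 4.7], [0.09, 2.69], [-2.92, 2.92]. Speed limits (rad/s): [1.89, 1.89, 2.39, 3.01, 3.01, 3.01].

## Interface

Orientations are given as a unit quaternion [x, y, z, w].
In Python, from plant import state, read_camera, hand_in gives the robot as it stands.
- The arm moves only by the tool carry_out, never from a script. Its argument "steps" is one flat list of numbers, 5 for each row, row after row: the shift along the tool's x, y, z in cm, then the turn about the tool's x in degrees, then the opening, from 0 (shut) to 1 (fully open). In form: [tx, ty, tz, turn, claw, tx, ty, tz, turn, claw, ...]. A call has 1 to 12 rows; each row shifts and turns the pose as measured when the row begins, along the tool's axes as they then stand; what a row does not reach is not made up. A row lasts 1/10 s, in which the tool goes at most 50 mm and 8.59 degrees, less where a joint would pass 70% of its speed; a pose out of reach is approached as far as the arm can. A call is refused whole if a number of a shift passes 5 or a number of a turn 8.59, either way. A call with a gripper value outside its range is refused whole. The fingers move at their own pace and stop on an object; "grip_force" is the grip in N (left out, the last holds). Time passes only in rows, so rows that do not move let the fingers close. It gives the time, the measured TCP pose, the force and the opening at its end, in the units of the state.
- state(): the state, without advancing time (a new reading comes with each control period).
- read_camera(name): name is "scene" or "top" or "wrist"; returns a dict with "image" (384x512x3 uint8, red, green, blue), "depth" (384x512 float32, m along the optical axis (not along the pixel's ray), 0 where there is no reading), "camera_matrix" (3x3 intrinsics, pixels), "k1" (the pictures are not rectified: a ray, as slopes to the right and down, at radius r is drawn at 1 + k1 r^2 times it, then the intrinsics apply), "eye" and "rotation" of the camera in the world; the wrist camera has in their place "tool_from_camera" (4x4, takes a point from camera to tool coordinates, whose origin is the TCP and whose axes are the tool frame's). Camera axes: x right, y up, looking along -z (the intrinsics and any distortion apply to the point x, -y, -z); pixel columns grow to the right and rows downward; lengths in m; the calibration is good to about 2 mm. A picture is of the moment at which its call begins: read the wrist's pose just before it.
- hand_in(): hands the job in, once; it reports no verdict.
The state is a dict: "time_s": time; "joint_positions": joint angles; "dq": joint speeds; "joint_efforts": joint torques, N m; "tool_pos": TCP position; "orientation": TCP orientation; "contact_force": force on the tool from outside, world axes, zero at the start; "moment": the same for the moment, N m; "width": finger opening in m.
Only numpy, scipy, OpenCV 4.12 (cv2) and the standard library are available. Lean on these libraries where they do the work, as an engineer would, in place of code of your own. Each camera call takes 0.05 s, during which the arm holds its last target.

## Task

Only one sample may be out at a time: first push the carriage with the blue pot back along its rods until it is fully home against its far stops. Then hook a fingertip behind the orange lip of the carriage with the brass puck and draw it towards the robot until the lip stands level with the red pointer beside that carriage, without gripping that lip or pressing on its front, touching the puck or disturbing anything else.

Things in the scene. Friction and masses are not known exactly. Their poses are not given: they have to be found in the camera images.
- brass_stage: fixed stage whose carriage bears the loose brass puck: aluminium base 360 (x) x 130 (y) x 12 mm, white end blocks 40 high, two black rods along x. Origin: centre of its underside, on the bench. Its x runs along the rods away from the robot (towards home), y left, z up. The stages are alike but for their load; either may stand left or right, turned by up to 10 degrees
- brass_stage_carriage (a joint): how far the brass puck's carriage is drawn out towards the robot (along the stage's -x), m: 0 fully home at the far stops (as it starts), 0.16 at most. It stays where it is left; it slides with about 2 N of friction
- brass_stage_lip_top (a point): brass puck's carriage: upright orange lip at the near (-x) end of its carriage, 9 mm thick (x), 78 wide, rising 28 above the deck to 64 above the bench. Site: on its top, 2.5 short of the pocket-side (+x) face, 6.5 from the near face. Behind it an open finger pocket: flat deck 36 above the bench, 61 long up to a white wall 12 high, 78 wide, open at the sides
- brass_stage_lip: the rear 5 mm of that lip, the part a fingertip hooks; origin at the middle of its foot on the deck, 28 mm below the lip point; axes as its stage
- brass_stage_lipface: the near 4 mm of that lip, its front facing (24 mm high), which must not be gripped or pressed; origin at the middle of its foot; axes as its stage
- brass_stage_pointer: red pointer of that stage: fixed upright blade 5 mm thick (x), 14 wide, 40 tall, on the ledge left (+y) of its carriage; axes as its stage; origin on its underside, mid-thickness. The lip is level with it when the lip point and this origin have the same x in the stage's frame; at the start the lip is 60 to 130 mm farther from the robot
- brass_stage_well (a point): middle of the floor of the square white well (52 mm inside, walls 12 mm above the deck's surface) on the brass puck's carriage, where the puck stands; 94.5 mm behind (+x) the lip point
- puck_center (a point): centre of the loose brass puck (46 mm wide, 26 tall, a black chip on top), standing in the well of its carriage
- blue_stage: fixed stage whose carriage bears the blue pot with white cap, fixed to it, 42 wide, 40 tall: aluminium base 360 (x) x 130 (y) x 12 mm, white end blocks 40 high, two black rods along x. Origin: centre of its underside, on the bench. Its x runs along the rods away from the robot (towards home), y left, z up. The stages are alike but for their load; either may stand left or right, turned by up to 10 degrees
- blue_stage_carriage (a joint): how far the blue pot's carriage is out towards the robot, m: starts at 0.06 to 0.12, 0 is fully home at the far stops (hard). About 2 N of friction; it stays where it is left
- blue_stage_lip_top (a point): blue pot's carriage: upright orange lip at the near (-x) end of its carriage, 9 mm thick (x), 78 wide, rising 28 above the deck to 64 above the bench. Site: on its top, 2.5 short of the pocket-side (+x) face, 6.5 from the near face. Behind it an open finger pocket: flat deck 36 above the bench, 61 long up to a white wall 12 high, 78 wide, open at the sides. This lip may be pushed on its near face
- reagent: small amber jar with black cap, 32 mm wide, 60 tall, standing close to the right-hand stage; loose bystander, origin on its underside or near its middle, to be left alone
- beaker: clear glass beaker, 64 mm wide, 75 tall; loose bystander, origin on its underside or near its middle, to be left alone
- dish: shallow glass dish, 90 mm wide, 18 tall; loose bystander, origin on its underside or near its middle, to be left alone
- water: clear water bottle with blue cap, 60 mm wide, 170 tall; loose bystander, origin on its underside or near its middle, to be left alone
- driver: screwdriver lying on the bench; loose bystander, origin on its underside or near its middle, to be left alone
- tape: roll of yellow tape, 70 mm wide, 20 tall, lying flat; loose bystander, origin on its underside or near its middle, to be left alone
- puck: the same loose brass puck; origin at the centre of its underside
Not all that is in view belongs to the job. Of the things like the puck, leave any that is purple; of the rest the larger one is meant.

How it is judged:
On the way, in this order (a step that is already met when the one before it is completed fails the run):
1. the blue pot's carriage is fully home (value of joint blue_stage_carriage below 0.005 m and value of joint brass_stage_carriage below 0.01 m), for 0.2 s.
2. the brass puck's carriage is being drawn out by a fingertip behind its lip (value of joint blue_stage_carriage below 0.005 m and value of joint brass_stage_carriage above 0.015 m and contact force between the fingers and brass_stage_lip above 0.3 N), for 0.05 s.
3. its lip stands level with the red pointer (value of joint blue_stage_carriage below 0.005 m and x of brass_stage_lip_top in the frame of brass_stage_pointer between -0.006 and 0.006 m), for 0.2 s.
At the end, for the whole second after the job is handed in: The blue pot's carriage is within 5 mm of fully home; the brass puck's lip is within 6 mm of its red pointer along the rods and at rest; the puck stands upright in its well (within 10 mm of the middle) (all of step 3 and velocity of joint brass_stage_carriage between -0.005 and 0.005 m/s and horizontal distance between puck_center and brass_stage_well below 0.01 m and angle between puck_center's own z axis and vertical below 0.1 rad); the robot touches nothing.
It fails at once if the lip is gripped: its front facing is pressed by the fingers with more than 3 N (contact force between the fingers and brass_stage_lipface above 3 N).
It fails at once if the puck is touched by the robot with more than 1 N (contact force between any of the fingers, the arm and puck above 1 N).
It fails at once if the puck is lifted or knocked out of its well (distance of puck_center from where it was at the start of the episode above 0.2 m or height (world z) of puck_center above 0.06 m or horizontal distance between puck_center and brass_stage_well above 0.015 m).
It fails at once if the blue pot's carriage is drawn out again once the other one is out (value of joint each of brass_stage_carriage, blue_stage_carriage above 0.02 m).
It fails at once if a bystander is moved by more than 20 mm or tipped over (distance of any of reagent, beaker, dish, water, driver, tape from where it was at the start of the episode above 0.02 m or angle between any of reagent, beaker, dish, water, tape's own z axis and vertical above 0.5 rad).
It also fails if it takes over 54 s, if anything falls off the work surface, if the arm or the gripper's body presses on something with over 40 N, if the wrist force passes 120 N, or if a joint passes its speed limit or range.

## Working session

There is one attempt and no reset: what is moved stays moved. The work goes in short steps, Python scripts to look and compute and a tool call to move; the robot and the scene stay as the last step left them, time stands still between calls to the robot, and variables do not carry over. Pictures are saved under pics/ and viewed, and the job is handed in when it is done.

Besides the shell and the picture viewer there is one more tool, called after "Call:" as name(argument=value, ...), one argument or row to a line, values as JSON. carry_out: Moves the arm, as the interface text tells. Its arguments: {"type":"object","properties":{"steps":{"type":"array"},"grip_force":{"type":"number"}},"required":["steps"]}

```bash
mkdir -p pics
cat > h.py <<'E'
import numpy as np, cv2
from plant import state, read_camera
from scipy.spatial.transform import Rotation as R
def snap(name,fn):
    s=state(); c=read_camera(name); cv2.imwrite('pics/'+fn,cv2.cvtColor(c['image'],cv2.COLOR_RGB2BGR)); 
    np.savez('pics/'+fn[:-4]+'.npz',**{k:np.array(v) for k,v in c.items()},tp=s['tool_pos'],to=s['orientation'])
    return c
def load(fn): 
    return dict(np.load('pics/'+fn+'.npz'))
def pose(c):
    if 'eye' in c: return c['eye'],c['rotation']
    T=np.eye(4);T[:3,:3]=R.from_quat(c['to']).as_matrix();T[:3,3]=c['tp']
    T=T@c['tool_from_camera'];return T[:3,3],T[:3,:3]
def rays(c,uv):
    K=c['camera_matrix'];k1=float(c['k1']);uv=np.atleast_2d(np.array(uv,float))
    p=cv2.undistortPoints(uv.reshape(-1,1,2),K,np.array([k1,0,0,0,0.])).reshape(-1,2)
    d=np.c_[p[:,0],-p[:,1],-np.ones(len(p))]
    e,Rm=pose(c);return e,d@np.array(Rm).T
def onplane(c,uv,z):
    e,d=rays(c,uv);t=(z-e[2])/d[:,2];return e+d*t[:,None]
def bydepth(c,uv):
    e,d=rays(c,uv);uv=np.atleast_2d(uv).astype(int);return e+d*c['depth'][uv[:,1],uv[:,0]][:,None]
E
python3 - <<'E'
from h import *
print(state())
for n in('scene','top','wrist'):
    c=snap(n,n+'0.png');print(n,c['camera_matrix'].tolist(),c['k1'],c.get('eye'),c.get('rotation'),c.get('tool_from_camera'))
E
```

```text
{'time_s': 0.0, 'joint_positions': array([ 1.20541048e+00,  4.80822799e-01,  1.59683299e+00, -8.05463462e-06,
        1.06511801e+00, -4.65821877e-02]), 'dq': array([ 1.82039246e-04, -4.72510519e-05,  1.31614131e-03, -5.86252103e-04,
       -4.62344939e-04,  2.07313782e-03]), 'joint_efforts': array([-6.22343487e-04, -9.50622296e+01, -4.30176508e+01,  2.93533458e-04,
        1.21363060e-02,  1.45674599e-04]), 'tool_pos': array([0.20363239, 0.61707923, 0.40409338]), 'orientation': array([-0.41452916,  0.57337219,  0.41406769,  0.57267604]), 'contact_force': array([ 0.50276078, -0.28365728,  0.77204221]), 'moment': array([ 0.01340417,  0.01121242, -0.01256718]), 'width': 0.08520203362035607}
scene [[407.7696133089754, 0.0, 260.20355611468614], [0.0, 407.7696133089754, 190.9419542843806], [0.0, 0.0, 1.0]] 0.04302605584263578 [ 1.31431864 -0.50140439  0.82692086] [0.36358332 0.19300403 0.44766887 0.79381937] None
top [[467.1945926165893, 0.0, 255.11586985713103], [0.0, 467.1945926165893, 195.91427517873373], [0.0, 0.0, 1.0]] -0.19440375258228323 [ 0.34151743 -0.03803085  1.30237294] [ 0.07394564 -0.07285917 -0.68582522  0.72032447] None
wrist [[299.9754211931784, 0.0, 253.86818195738604], [0.0, 299.9754211931784, 196.51189717426965], [0.0, 0.0, 1.0]] -0.061951198858735124 None None [[ 1.99949787e-04  3.23478962e-01 -9.46235341e-01  2.99072898e-02]
 [ 1.44257935e-04  9.46235341e-01  3.23478993e-01  8.32911632e-02]
 [ 9.99999970e-01 -2.01181512e-04  1.42535147e-04  6.14116849e-04]
 [ 0.00000000e+00  0.00000000e+00  0.00000000e+00  1.00000000e+00]]
```

```bash
sed -i "s/    if 'eye' in c: return.*/    if 'eye' in c: return c['eye'],R.from_quat(c['rotation']).as_matrix()/" h.py
```

```text
(no output)
```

View pics/scene0.png

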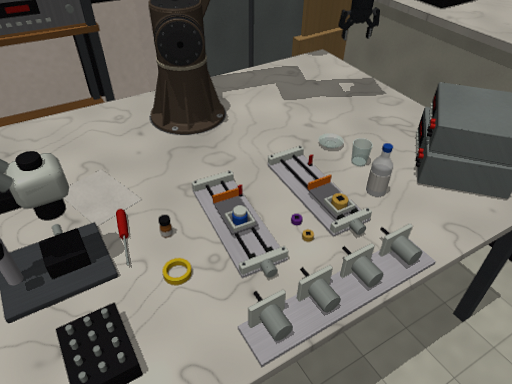

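View pics/top0.png

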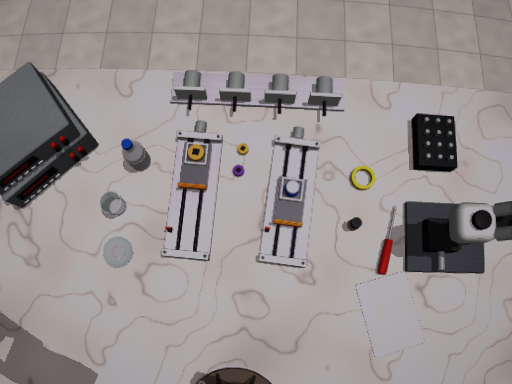

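Run:
```python
from h import *
a=cv2.imread('pics/top0.png')[115:275,150:330];cv2.imwrite('pics/topc.png',cv2.resize(a,None,fx=3.7,fy=3.7,interpolation=cv2.INTER_CUBIC))
a=cv2.imread('pics/scene0.png')[135:285,180:380];cv2.imwrite('pics/scenec.png',cv2.resize(a,None,fx=4,fy=4,interpolation=cv2.INTER_CUBIC))
```

```text
(no output)
```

View pics/topc.png

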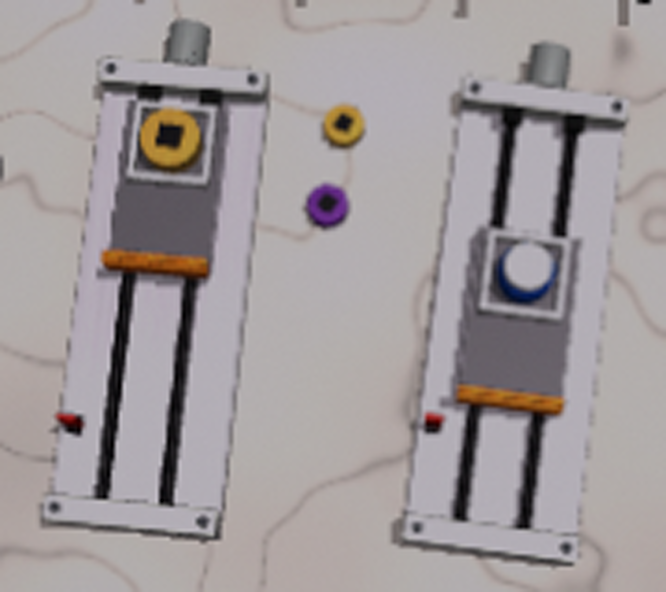

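View pics/scenec.png

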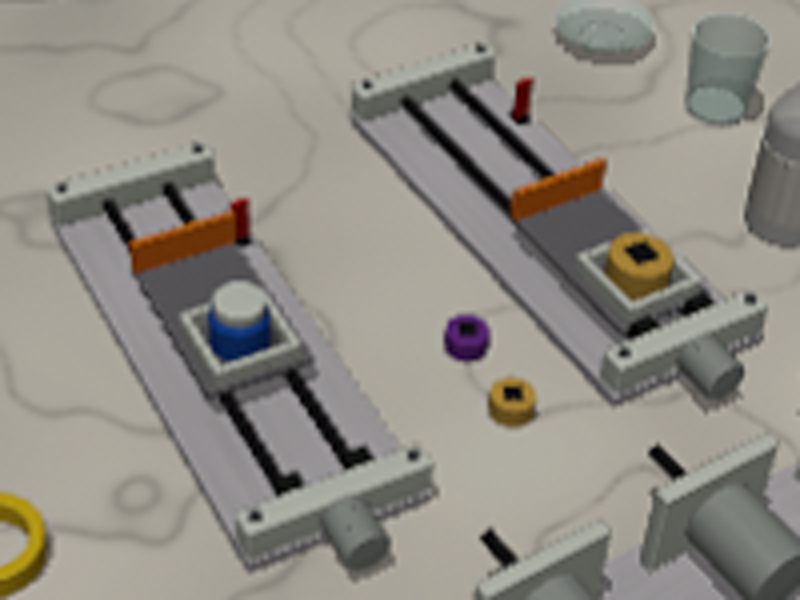

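Run:
```python
from h import *
c=load('top0')
f=lambda u,v:(150+(u+.5)/3.7-.5,115+(v+.5)/3.7-.5)
for nm,sc in (('L',[(55,508),(203,521),(111,68),(253,79)]),('R',[(417,526),(566,548),(474,88),(617,106)])):
    uv=np.array([f(*p) for p in sc])
    print(nm,'depth pts',bydepth(c,np.round(uv)).round(4).tolist())
    P=onplane(c,uv,.040); print(P.round(4).tolist())
    near=P[:2].mean(0);far=P[2:].mean(0);d=far-near
    print('mid',near.round(4),far.round(4),'len',np.linalg.norm(d),'yaw',np.degrees(np.arctan2(d[1],d[0])),'w',np.linalg.norm(P[0]-P[1]),np.linalg.norm(P[2]-P[3]))
hsv=cv2.cvtColor(c['image'],cv2.COLOR_RGB2HSV)
for nm,lo,hi in (('orange',(5,150,80),(17,255,255)),('red',(0,170,60),(4,255,255))):
    m=cv2.inRange(hsv,lo,hi); m[:115]=0;m[275:]=0;m[:,:150]=0;m[:,330:]=0
    n,l,st,ce=cv2.connectedComponentsWithStats(m)
    for i in range(1,n):
        if st[i,4]<4: continue
        ys,xs=np.nonzero(l==i)
        if nm=='orange':
            P=bydepth(c,np.c_[xs,ys]); top=P[P[:,2]>.060]
            print(nm,st[i],'cam z range',P[:,2].min(),P[:,2].max(),'top pts',len(top),top.mean(0).round(4))
            hi_=[]
            for x in range(xs.min()+2,xs.max()-1): hi_.append((x,ys[xs==x].min()-.5))
            Q=onplane(c,hi_,.064); pf=np.polyfit(Q[:,1],Q[:,0],1);print(' rear edge',Q.mean(0).round(4),'yaw',-np.degrees(np.arctan(pf[0])), 'y ext',onplane(c,[(xs.min()-.5,ys.mean()),(xs.max()+.5,ys.mean())],.064)[:,1])
        else:
            P=bydepth(c,np.c_[xs,ys]);print(nm,st[i],P.round(3).tolist())
```

```text
L depth pts [[0.4397, 0.2099, 0.0423], [0.4377, 0.1002, 0.0431], [0.7804, 0.194, 0.0425], [0.7768, 0.0846, 0.0404]]
[[0.4401, 0.209, 0.04], [0.4368, 0.0991, 0.04], [0.7812, 0.1955, 0.04], [0.777, 0.0846, 0.04]]
mid [0.4385 0.154  0.04  ] [0.7791 0.1401 0.04  ] len 0.3408733206800284 yaw -2.3482290120123896 w 0.10992283536299201 0.11100874743440081
R depth pts [[0.4403, -0.0562, 0.0439], [0.429, -0.1668, 0.0467], [0.7802, -0.0865, 0.0374], [0.7697, -0.195, 0.0415]]
[[0.4412, -0.0571, 0.04], [0.4301, -0.1664, 0.04], [0.778, -0.0857, 0.04], [0.7694, -0.1963, 0.04]]
mid [ 0.4356 -0.1118  0.04  ] [ 0.7737 -0.141   0.04  ] len 0.3393204249368019 yaw -4.940217882325117 w 0.10985966775594738 0.1109669606790828
orange [178 183  28   6 118] cam z range 0.03985046426863437 1.3023729386713108 top pts 65 [0.6211 0.1445 0.0826]
 rear edge [0.6291 0.1457 0.064 ] yaw -2.8897508747542275 y ext [0.18378047 0.10686845]
orange [274 219  28   8 112] cam z range 0.03712020955082651 1.3023729386713108 top pts 59 [ 0.5326 -0.1195  0.0845]
 rear edge [ 0.5393 -0.1198  0.064 ] yaw -4.515007725108335 y ext [-0.08244496 -0.15761753]
red [166 227   5   3   8] [[0.507, 0.208, 0.051], [0.507, 0.205, 0.051], [0.504, 0.208, 0.051], [0.505, 0.205, 0.051], [0.505, 0.203, 0.05], [0.505, 0.199, 0.053], [0.506, 0.198, 0.046], [0.505, 0.206, 0.03]]
red [265 227   4   2   5] [[0.521, -0.063, 0.053], [0.519, -0.061, 0.046], [0.519, -0.063, 0.045], [0.519, -0.066, 0.051], [0.519, -0.069, 0.049]]
```

```bash
cat >> h.py <<'E'
def to(x,y,z,yaw=None):
    "print tool-axis shift (cm) to a world target, and turn"
    s=state();M=R.from_quat(s['orientation']).as_matrix()
    d=M.T@(np.array([x,y,z])-s['tool_pos'])
    print('tool axes',M.round(3).tolist(),'pos',s['tool_pos'].round(4),'F',s['contact_force'].round(2),'w',round(s['width'],4),'t',s['time_s'])
    print('shift cm',(d*100).round(2), 'ang of tool y',np.degrees(np.arctan2(M[1,1],M[0,1])).round(2),'tool z',np.degrees(np.arctan2(M[1,2],M[0,2])).round(2))
E
python3 - <<'E'
from h import *
to(.5,.45,.405);to(.49,-.11,.405)
E
```

```text
tool axes [[-0.0, -0.95, 0.313], [-0.001, 0.313, 0.95], [-1.0, 0.0, -0.001]] pos [0.2036 0.6171 0.4042] F [0.35 0.08 0.09] w 0.0854 t 0.15
shift cm [ -0.07 -33.38  -6.58] ang of tool y 161.74 tool z 71.74
tool axes [[-0.0, -0.95, 0.313], [-0.001, 0.313, 0.95], [-1.0, 0.0, -0.001]] pos [0.2036 0.6171 0.4042] F [0.35 0.08 0.09] w 0.0854 t 0.15
shift cm [-2.000e-02 -4.998e+01 -6.008e+01] ang of tool y 161.74 tool z 71.74
```

Call:
carry_out(
  steps=[0,-4.8,-1,-6.7,0,0,-4.8,-1,-6.7,0,0,-4.8,-2,0,0,0,-4.8,-2,0,0,0,-4.8,-2,0,0,0,-4.8,-2,0,0,0,-1,0,0,0],
)

```text
time_s: 0.85
tool_pos: [0.4821, 0.4796, 0.4023]
orientation: [-0.482, 0.518, 0.482, 0.516]
contact_force: [-0.9, 1.1, 0.9]
width: 0.0002
```

Run:
```python
from h import *
to(.485,-.11,.33)
```

```text
tool axes [[-0.002, -0.998, 0.071], [-0.002, 0.071, 0.998], [-1.0, 0.002, -0.002]] pos [0.4821 0.4796 0.4023] F [-0.87  1.15  0.86] w 0.0002 t 0.85
shift cm [  7.36  -4.47 -58.78] ang of tool y 175.95 tool z 85.95
```

Call:
carry_out(
  steps=[0,-0.4,-5,0,0,0,-0.4,-5,0,0,0,-0.4,-5,0,0,0,-0.4,-5,0,0,0,-0.4,-5,0,0,0,-0.4,-5,0,0,0,-0.4,-3,0,0,0,0,0,0,0,0,0,0,0,0],
)

```text
time_s: 1.75
tool_pos: [0.4855, 0.1471, 0.4001]
orientation: [-0.481, 0.519, 0.482, 0.517]
contact_force: [-1.1, 0.7, -0.0]
width: 0.0001
```

Run:
```python
from h import *
snap('wrist','w1.png')
to(.485,-.11,.33)
```

```text
tool axes [[-0.003, -0.997, 0.072], [-0.002, 0.072, 0.997], [-1.0, 0.003, -0.002]] pos [0.4855 0.1474 0.4001] F [-0.68 -0.09  0.18] w -0.0004 t 1.8
shift cm [  7.06  -1.83 -25.66] ang of tool y 175.87 tool z 85.87
```

View pics/w1.png

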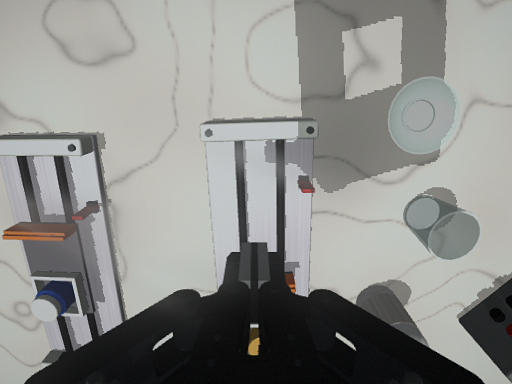

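Run:
```python
from h import *
a=cv2.imread('pics/w1.png')[110:210,190:330];cv2.imwrite('pics/w1c.png',cv2.resize(a,None,fx=5,fy=5,interpolation=cv2.INTER_CUBIC))
c=load('w1')
print(pose(c)[0])
hsv=cv2.cvtColor(c['image'],cv2.COLOR_RGB2HSV)
m=cv2.inRange(hsv,(0,130,50),(5,255,255))|cv2.inRange(hsv,(174,130,50),(180,255,255));m[200:]=0;m[:,:280]=0;m[:,330:]=0
ys,xs=np.nonzero(m);P=bydepth(c,np.c_[xs,ys])
for x,y,p in zip(xs,ys,P):
    if x%4==0: print(x,y,p.round(4))
```

```text
[0.40249648 0.15369917 0.37050834]
304 189 [0.5049 0.2013 0.0525]
308 189 [0.5052 0.2058 0.0524]
304 190 [0.5063 0.2014 0.0518]
308 190 [0.5062 0.2057 0.0531]
304 191 [0.5071 0.2012 0.0529]
308 191 [0.5075 0.2057 0.0526]
304 192 [0.5081 0.2011 0.0533]
```

View pics/w1c.png

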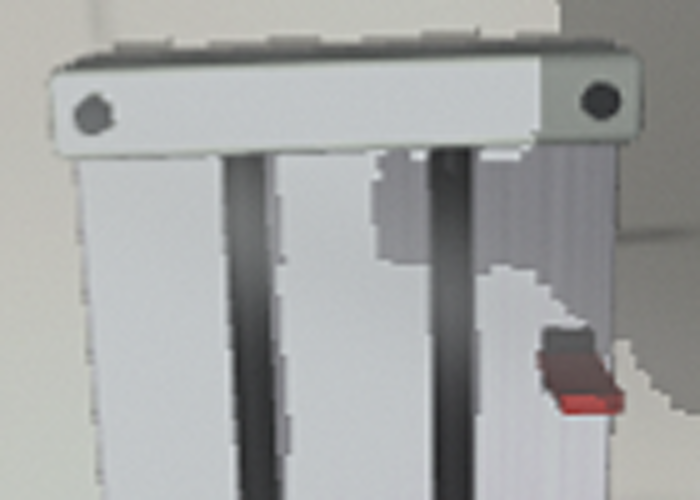

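Call:
carry_out(
  steps=[0,-0.3,-5,0,0,0,-0.3,-5,0,0,0,-0.3,-5,0,0,0,-0.3,-5,0,0,0,-0.3,-4.5,0,0,3.5,0,-0.5,0,0,3.5,0,0,0,0,0,0,0,0,0],
)

```text
time_s: 2.6
tool_pos: [0.4881, -0.1026, 0.3295]
orientation: [-0.487, 0.514, 0.484, 0.515]
contact_force: [0.4, -0.2, 0.6]
width: -0.0003
```

Run:
```python
from h import *
snap('wrist','w2.png');snap('scene','s2.png')
to(.485,-.116,.235)
```

```text
tool axes [[0.007, -0.998, 0.056], [-0.003, 0.056, 0.998], [-1.0, -0.007, -0.002]] pos [ 0.4892 -0.1025  0.3326] F [ 0.66 -0.33  0.72] w 0.0002 t 2.7
shift cm [ 9.76  0.41 -1.35] ang of tool y 176.78 tool z 86.78
```

View pics/w2.png

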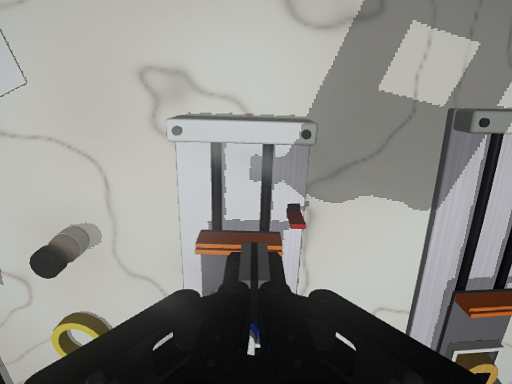

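View pics/s2.png

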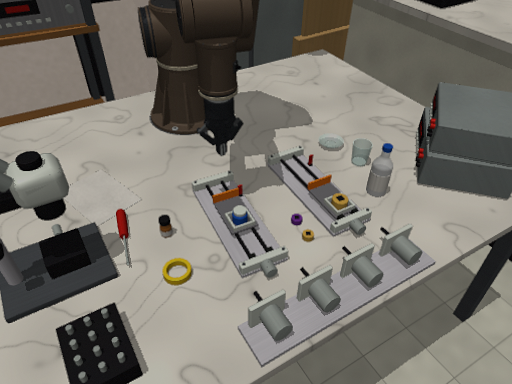

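Run:
```python
from h import *
c=load('w2')
for v in range(236,262,3):
    for u in (250,258):
        p=bydepth(c,[(u,v)])[0]; print(u,v,p.round(4),'tool',(R.from_quat(c['to']).as_matrix().T@(p-c['tp'])).round(4))
for u in (205,230,276):
    print([bydepth(c,[(u,v)])[0].round(4).tolist() for v in (240,246,248,250)])
```

```text
250 236 [ 0.5326 -0.1087  0.0436] tool [ 0.286  -0.0439 -0.0031]
258 236 [ 0.5329 -0.1011  0.0439] tool [ 0.2857 -0.0437  0.0044]
250 239 [ 0.5329 -0.1086  0.0493] tool [ 0.2803 -0.0442 -0.003 ]
258 239 [ 0.5334 -0.1012  0.0491] tool [ 0.2805 -0.0442  0.0044]
250 242 [ 0.5331 -0.1086  0.0548] tool [ 0.2748 -0.0444 -0.003 ]
258 242 [ 0.5332 -0.1013  0.0555] tool [ 0.2741 -0.044   0.0043]
250 245 [ 0.478  -0.1037  0.1635] tool [ 0.166   0.0106 -0.0014]
258 245 [ 0.4777 -0.0996  0.1645] tool [0.1649 0.0111 0.0027]
250 248 [ 0.4775 -0.1036  0.1675] tool [ 0.1619  0.0111 -0.0013]
258 248 [ 0.4774 -0.0996  0.168 ] tool [0.1614 0.0113 0.0026]
250 251 [ 0.4775 -0.1036  0.1704] tool [ 0.159   0.011  -0.0013]
258 251 [ 0.4776 -0.0997  0.1707] tool [0.1587 0.0112 0.0026]
250 254 [ 0.4775 -0.1035  0.1734] tool [ 0.156   0.0111 -0.0013]
258 254 [ 0.478  -0.0997  0.1729] tool [0.1565 0.0108 0.0026]
250 257 [ 0.4781 -0.1035  0.1751] tool [ 0.1543  0.0104 -0.0012]
258 257 [ 0.4779 -0.0997  0.1758] tool [0.1536 0.0108 0.0025]
250 260 [ 0.4783 -0.1035  0.1775] tool [ 0.1519  0.0102 -0.0012]
258 260 [ 0.4781 -0.0998  0.1782] tool [0.1512 0.0107 0.0025]
[[0.5287, -0.1493, 0.0552], [0.5314, -0.1486, 0.0616], [0.5334, -0.1488, 0.0616], [0.5334, -0.1483, 0.0653]]
[[0.5308, -0.1268, 0.0534], [0.5327, -0.1263, 0.0614], [0.5344, -0.1264, 0.0619], [0.5349, -0.1263, 0.0647]]
[[0.5345, -0.0846, 0.0508], [0.5357, -0.0853, 0.06], [0.4052, -0.0973, 0.2993], [0.5389, -0.0855, 0.0616]]
```

Call:
carry_out(
  steps=[4,0.2,-0.7,0,0,4,0,-0.6,0,0,3,0,0,0,0,0.3,0,0,0,0,0,0,0,0,0],
)

```text
time_s: 3.2
tool_pos: [0.4944, -0.1129, 0.2258]
orientation: [-0.494, 0.508, 0.481, 0.516]
contact_force: [-0.3, 0.1, 0.3]
width: -0.0001
```

Run:
```python
from h import *
to(.521,-.119,.219);to(.615,-.127,.219)
```

```text
tool axes [[0.021, -0.999, 0.049], [-0.006, 0.049, 0.999], [-1.0, -0.021, -0.005]] pos [ 0.4944 -0.1129  0.2258] F [-0.26  0.14  0.27] w -0.0001 t 3.2
shift cm [ 0.74 -2.68 -0.48] ang of tool y 177.21 tool z 87.2
tool axes [[0.021, -0.999, 0.049], [-0.006, 0.049, 0.999], [-1.0, -0.021, -0.005]] pos [ 0.4944 -0.1129  0.2258] F [-0.26  0.14  0.27] w -0.0001 t 3.2
shift cm [  0.94 -12.1   -0.82] ang of tool y 177.21 tool z 87.2
```

Call:
carry_out(
  steps=[0.6,-1,0,0,0,0.1,-1,0,0,0,0,-1,-0.05,0,0,0,-1,-0.05,0,0,0,-1,-0.05,0,0,0,-1,-0.05,0,0],
)

```text
time_s: 3.8
tool_pos: [0.5607, -0.1173, 0.2258]
orientation: [-0.496, 0.507, 0.48, 0.516]
contact_force: [-2.9, 0.7, -1.7]
width: -0.0003
```

Run:
```python
from h import *
to(.615,-.127,.219)
```

```text
tool axes [[0.026, -0.999, 0.047], [-0.007, 0.047, 0.999], [-1.0, -0.026, -0.006]] pos [ 0.5607 -0.1173  0.2258] F [-2.9   0.67 -1.67] w -0.0003 t 3.8
shift cm [ 0.83 -5.45 -0.71] ang of tool y 177.3 tool z 87.29
```

Call:
carry_out(
  steps=[0.3,-1,-0.05,0,0,0.1,-1,-0.05,0,0,0,-1,-0.05,0,0,0,-0.6,-0.03,0,0,0,-0.3,0,0,0],
)

```text
time_s: 4.3
tool_pos: [0.6027, -0.1213, 0.2222]
orientation: [-0.495, 0.508, 0.481, 0.516]
contact_force: [-27.7, -2.3, 19.7]
width: -0.0001
```

Call:
carry_out(
  steps=[0,-0.3,0,0,0,0,-0.3,0,0,0,0,-0.2,0,0,0],
)

```text
time_s: 4.6
tool_pos: [0.6053, -0.1214, 0.2209]
orientation: [-0.49, 0.511, 0.486, 0.512]
contact_force: [-9.8, -0.5, 6.9]
width: 0.0002
```

Call:
carry_out(
  steps=[0,-0.2,0,0,0,0,-0.2,0,0,0,0,0,0,0,0],
)

```text
time_s: 4.9
tool_pos: [0.6065, -0.1217, 0.2204]
orientation: [-0.488, 0.513, 0.488, 0.51]
contact_force: [-0.2, 0.5, -0.8]
width: 0.0002
```

Run:
```python
from h import *
snap('scene','s3.png');snap('wrist','w3.png')
to(.58,-.127,.219)
a=cv2.imread('pics/s3.png')[135:285,180:380];cv2.imwrite('pics/s3c.png',cv2.resize(a,None,fx=4,fy=4,interpolation=cv2.INTER_CUBIC))
```

```text
tool axes [[-0.004, -0.999, 0.047], [-0.003, 0.047, 0.999], [-1.0, 0.004, -0.003]] pos [ 0.6066 -0.1216  0.2203] F [-3.91 -1.04  0.92] w 0.0 t 5.0
shift cm [ 0.14  2.63 -0.66] ang of tool y 177.31 tool z 87.32
```

View pics/s3c.png

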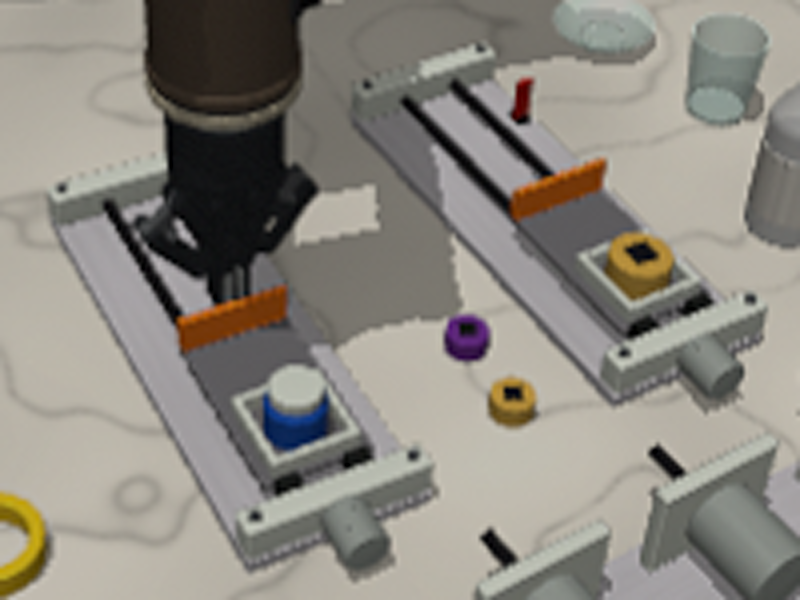

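View pics/w3.png

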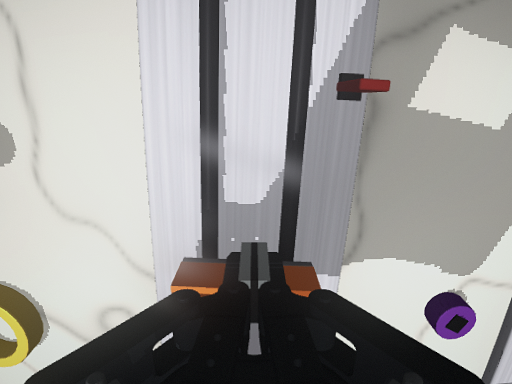

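```bash
cat > lips.py <<'E'
from h import *
ST={'brass':((.6088,.147),-2.4),'blue':((.6047,-.1264),-4.9)}
def lips(c,z=.064):
    hsv=cv2.cvtColor(c['image'],cv2.COLOR_RGB2HSV)
    m=cv2.inRange(hsv,(5,150,80),(17,255,255)); m[:150]=0;m[250:]=0;m[:,:200]=0;m[:,345:]=0
    n,l,st,ce=cv2.connectedComponentsWithStats(m)
    for i in range(1,n):
        if st[i,4]<40: continue
        ys,xs=np.nonzero(l==i)
        Q=onplane(c,[(x,ys[xs==x].min()-.5) for x in range(xs.min()+3,xs.max()-2)],z)
        k='brass' if Q[:,1].mean()>0 else 'blue'; o,yaw=ST[k];a=np.radians(yaw)
        s=(Q[:,:2]-o)@[np.cos(a),np.sin(a)]
        print(k,st[i],'near top edge stage x: median %.4f p10 %.4f p90 %.4f'%(np.median(s),*np.percentile(s,[10,90])))
E
python3 - <<'E'
from lips import *
for f in('scene0','s3'): print(f);lips(load(f))
E
```

```text
scene0
brass [308 175  23  15 165] near top edge stage x: median 0.0155 p10 0.0139 p90 0.0172
blue [212 187  27  16 209] near top edge stage x: median -0.0689 p10 -0.0710 p90 -0.0675
s3
brass [308 175  23  15 165] near top edge stage x: median 0.0155 p10 0.0139 p90 0.0172
blue [224 207  28  16 220] near top edge stage x: median 0.0155 p10 0.0142 p90 0.0177
```

Call:
carry_out(
  steps=[-0.2,1,0,0,0,-2,1,0,0,0,-4,0,0,0,0,-4,0,0,0,0,-1,0,3,0,0,0,0,4,0,0,0,-1,5,0,0,0,-1.5,5,0,0,0,-1.5,4,0,0,0,-1,2,0,0,0,-1,1,0,0,0,0,0,0,0],
)

```text
time_s: 6.2
tool_pos: [0.656, 0.1223, 0.3396]
orientation: [-0.49, 0.51, 0.485, 0.514]
contact_force: [-0.6, 0.6, 0.0]
width: 0.0001
```

Run:
```python
from lips import *
c=snap('top','t4.png')
lips(snap('scene','s4.png'))
to(.66,.145,.33)
snap('wrist','w4.png')
```

```text
brass [308 175  23  15 171] near top edge stage x: median 0.0155 p10 0.0139 p90 0.0172
blue [224 207  27  16 215] near top edge stage x: median 0.0165 p10 0.0142 p90 0.0177
tool axes [[0.007, -0.999, 0.05], [-0.002, 0.05, 0.999], [-1.0, -0.007, -0.002]] pos [0.6549 0.1207 0.3394] F [-0.59 -0.47  0.1 ] w 0.0002 t 6.3
shift cm [ 0.94 -0.38  2.45] ang of tool y 177.12 tool z 87.12
```

View pics/w4.png

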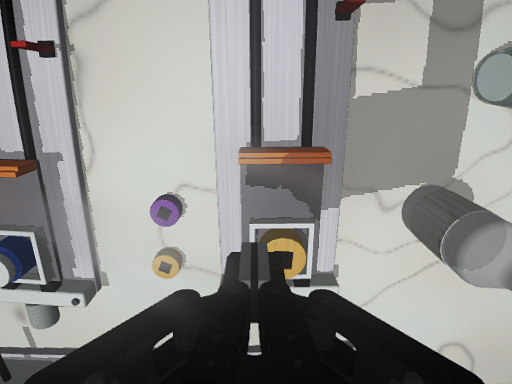

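Run:
```python
from h import *
c=load('w4')
hsv=cv2.cvtColor(c['image'],cv2.COLOR_RGB2HSV)
m=cv2.inRange(hsv,(5,150,60),(17,255,255)); m[:140]=0;m[175:]=0;m[:,:230]=0;m[:,340:]=0
ys,xs=np.nonzero(m);e=[(x,ys[xs==x].max()+.5) for x in range(xs.min()+3,xs.max()-2)]
Q=onplane(c,e,.064);print(Q.mean(0),Q[[0,-1]],xs.min(),xs.max(),ys.max())
print(bydepth(c,[(x,y) for x in (260,300) for y in (154,158,160,161,162)]).round(4).tolist())
print('wall',onplane(c,[(280,219)],.048), bydepth(c,[(280,221),(280,200)]))
```

```text
[0.62885072 0.16513008 0.064     ] [[0.62220243 0.1464639  0.064     ]
 [0.63157503 0.18395934 0.064     ]] 280 331 163
[[0.6216, 0.1275, 0.0604], [0.6241, 0.1274, 0.0644], [0.6257, 0.1273, 0.0649], [0.6268, 0.1273, 0.0637], [0.6275, 0.1272, 0.0644], [0.6229, 0.1608, 0.0618], [0.6258, 0.1605, 0.0639], [0.6273, 0.1603, 0.0651], [0.6281, 0.1604, 0.065], [0.6293, 0.1605, 0.0637]]
wall [[0.68706418 0.14386428 0.048     ]] [[0.6909704  0.1441107  0.0439004 ]
 [0.67216756 0.14509825 0.03644013]]
```

Call:
carry_out(
  steps=[0.5,-0.3,1.5,0,0,0.5,-0.2,1,0,0,0,0,0,0,0],
)

```text
time_s: 6.65
tool_pos: [0.6606, 0.1442, 0.3289]
orientation: [-0.489, 0.512, 0.484, 0.514]
contact_force: [0.0, -0.7, -1.2]
width: 0.0
```

Run:
```python
from h import *
to(.659,.145,.217)
```

```text
tool axes [[0.007, -0.999, 0.054], [-0.002, 0.054, 0.999], [-1.0, -0.007, -0.002]] pos [0.6606 0.1442 0.3289] F [ 0.03 -0.71 -1.21] w 0.0 t 6.65
shift cm [11.19  0.25  0.1 ] ang of tool y 176.91 tool z 86.91
```

Call:
carry_out(
  steps=[2.5,0.1,0.1,0,0,2.5,0.1,0,0,0,2,0,0,0,0,1.5,0,0,0,0,0,0,0,0,0],
)

```text
time_s: 7.15
tool_pos: [0.6593, 0.1448, 0.2413]
orientation: [-0.489, 0.512, 0.484, 0.515]
contact_force: [0.8, -0.2, -0.2]
width: -0.0004
```

Run:
```python
from h import *
to(.659,.145,.217);snap('scene','s5.png')
a=cv2.imread('pics/s5.png')[100:250,230:430];cv2.imwrite('pics/s5c.png',cv2.resize(a,None,fx=4,fy=4,interpolation=cv2.INTER_CUBIC))
```

```text
tool axes [[0.008, -0.999, 0.054], [-0.003, 0.054, 0.999], [-1.0, -0.008, -0.002]] pos [0.6593 0.1448 0.2413] F [ 0.77 -0.2  -0.22] w -0.0004 t 7.15
shift cm [2.43 0.05 0.02] ang of tool y 176.93 tool z 86.93
```

View pics/s5c.png

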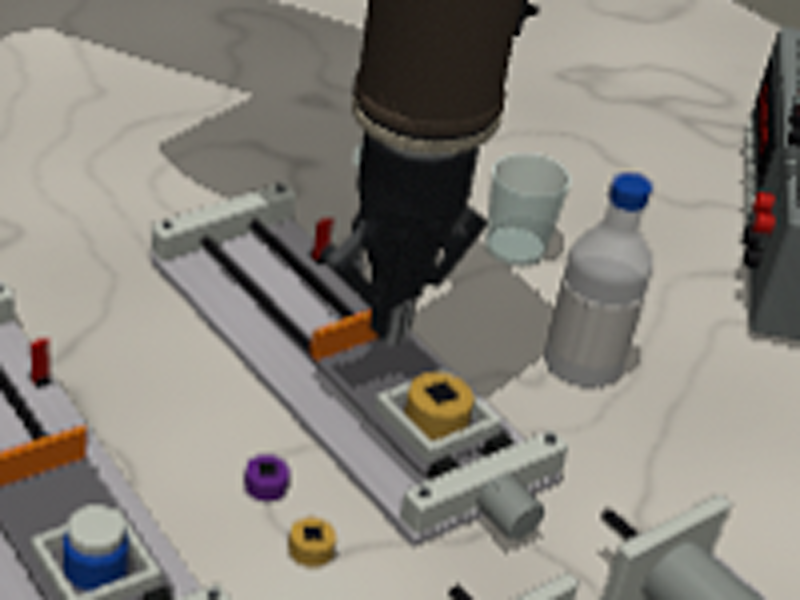

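Call:
carry_out(
  steps=[1.2,0,0,0,0,0.8,0,0,0,0,0.4,0,0,0,0,0,0,0,0,0],
)

```text
time_s: 7.6
tool_pos: [0.661, 0.1448, 0.2191]
orientation: [-0.49, 0.51, 0.483, 0.516]
contact_force: [0.8, -0.1, 0.7]
width: 0.0001
```

Run:
```python
from h import *
to(.643,.1455,.217)
```

```text
tool axes [[0.013, -0.998, 0.054], [-0.002, 0.054, 0.999], [-1.0, -0.013, -0.001]] pos [0.661  0.1448 0.2191] F [ 0.77 -0.1   0.72] w 0.0001 t 7.6
shift cm [ 0.18  1.81 -0.03] ang of tool y 176.92 tool z 86.92
```

Call:
carry_out(
  steps=[0,0.5,0,0,0,0,0.5,0,0,0,0,0.5,0,0,0,0,0.5,0,0,0,0,0.5,0,0,0,0,0.5,0,0,0,0,0.5,0,0,0,0,0.5,0,0,0],
)

```text
time_s: 8.4
tool_pos: [0.6188, 0.1472, 0.2201]
orientation: [-0.491, 0.509, 0.482, 0.517]
contact_force: [2.7, -1.5, -0.7]
width: 0.0002
```

Run:
```python
from h import *
to(.643,.1455,.217)
```

```text
tool axes [[0.017, -0.998, 0.054], [-0.001, 0.054, 0.999], [-1.0, -0.017, -0.0]] pos [0.6188 0.1472 0.2201] F [ 2.66 -1.5  -0.71] w 0.0002 t 8.4
shift cm [ 0.35 -2.42 -0.04] ang of tool y 176.93 tool z 86.93
```

Call:
carry_out(
  steps=[0.1,0.6,0,0,0,0,0.6,-0.01,0,0,0,0.6,-0.01,0,0,0,0.6,-0.01,0,0,0,0.6,-0.01,0,0,0,0.6,-0.01,0,0,0,0.6,-0.01,0,0,0,0.6,-0.01,0,0,0,0.6,0,0,0,0,0.6,0,0,0,0,0.6,0,0,0,0,0.4,0,0,0],
)

```text
time_s: 9.6
tool_pos: [0.5429, 0.1506, 0.2184]
orientation: [-0.491, 0.509, 0.482, 0.518]
contact_force: [2.4, -1.0, 1.7]
width: 0.0001
```

Run:
```python
from h import *
snap('scene','s6.png');snap('wrist','w6.png')
to(.53,.15,.217)
a=cv2.imread('pics/s6.png')[100:250,230:430];cv2.imwrite('pics/s6c.png',cv2.resize(a,None,fx=4,fy=4,interpolation=cv2.INTER_CUBIC))
```

```text
tool axes [[0.018, -0.998, 0.053], [-0.001, 0.053, 0.999], [-1.0, -0.018, -0.0]] pos [0.5427 0.1506 0.2183] F [-0.53 -0.24 -0.21] w -0.0001 t 9.7
shift cm [ 0.11  1.27 -0.13] ang of tool y 176.94 tool z 86.94
```

View pics/s6c.png

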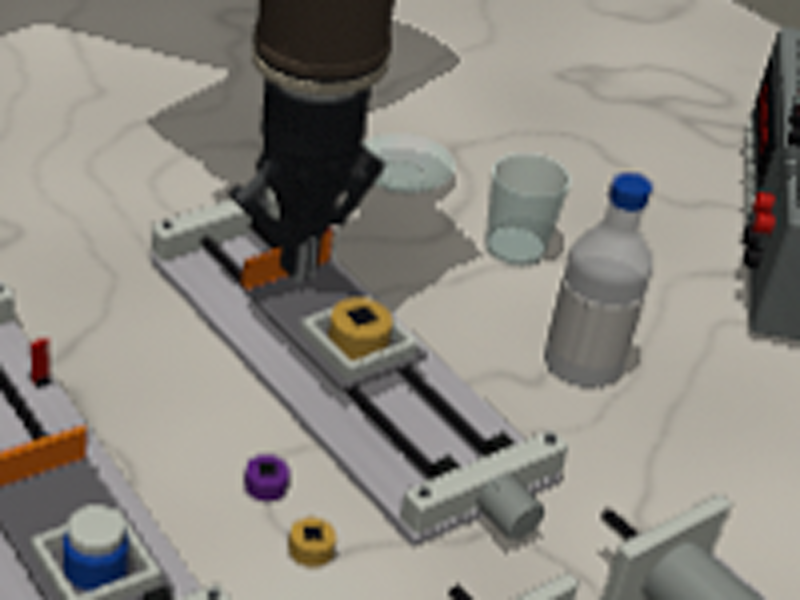

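View pics/w6.png

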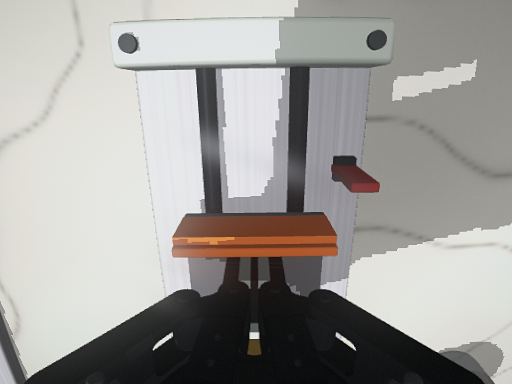

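```bash
cat > lev.py <<'E'
from h import *
def lev(fn,box):
    c=load(fn);u0,u1,v0,v1=box
    hsv=cv2.cvtColor(c['image'],cv2.COLOR_RGB2HSV)
    m=cv2.inRange(hsv,(5,150,60),(17,255,255));m2=np.zeros_like(m);m2[v0:v1,u0:u1]=m[v0:v1,u0:u1]
    n,l,st,_=cv2.connectedComponentsWithStats(m2);i=1+np.argmax(st[1:,4]);ys,xs=np.nonzero(l==i)
    e=np.array([(x,ys[xs==x].max()+.5) for x in range(xs.min()+4,xs.max()-3)])
    Q=onplane(c,e,.064);pf=np.polyfit(Q[:,1],Q[:,0],1);r=Q[:,0]-np.polyval(pf,Q[:,1]);g=abs(r)<.0015;pf=np.polyfit(Q[g,1],Q[g,0],1)
    print('lip bbox',st[i],'rear edge slope deg',np.degrees(np.arctan(pf[0])),'y ext',Q[:,1].min(),Q[:,1].max())
    m=cv2.inRange(hsv,(0,140,40),(4,255,255))|cv2.inRange(hsv,(172,140,40),(180,255,255))
    ys,xs=np.nonzero(m);P=bydepth(c,np.c_[xs,ys])
    k=(P[:,2]>.049)&(P[:,2]<.056)&(abs(P[:,1]-.204)<.012)&(abs(P[:,0]-.506)<.02)
    print('pointer top px',k.sum(),P[k].mean(0),P[k].min(0),P[k].max(0))
    T=onplane(c,np.c_[xs,ys][k],.052);pt=T.mean(0)
    b=(T[:,0].min()+T[:,0].max())/2
    for yaw in (-2.0,-2.4,-2.8):
        a=np.radians(yaw);d=np.array([np.cos(a),np.sin(a)])
        mid=np.array([np.polyval(pf,.152),.152]);lip=mid-.0025*d
        print(yaw,'lip-pointer stage x mm',1e3*(lip-pt[:2])@d,'(mid-extents)',1e3*(lip-[b,pt[1]])@d)
E
python3 - <<'E'
from lev import *
lev('w6',(150,350,210,265))
c=load('w6');print(onplane(c,[(127,43),(377,40)],.040))
E
```

```text
lip bbox [ 192  216  146   41 4730] rear edge slope deg 2.4528611776839506 y ext 0.12514467244289795 0.18892194085749658
pointer top px 125 [0.50617773 0.2086423  0.0527766 ] [0.50413215 0.20231056 0.05079433] [0.5091308  0.21244666 0.05416312]
-2.0 lip-pointer stage x mm 27.21188209017189 (mid-extents) 26.88541134221349
-2.4 lip-pointer stage x mm 27.601732855153518 (mid-extents) 27.27534965368108
-2.8 lip-pointer stage x mm 27.99011650414311 (mid-extents) 27.6638367566134
[[0.43647173 0.09954897 0.04      ]
 [0.44127451 0.21190029 0.04      ]]
```

Call:
carry_out(
  steps=[0,0.5,0,0,0,0,0.5,0,0,0,0,0.5,0,0,0,0,0.4,0,0,0,0,0.2,0,0,0,0,0,0,0,0],
)

```text
time_s: 10.3
tool_pos: [0.5203, 0.1518, 0.2179]
orientation: [-0.491, 0.509, 0.482, 0.518]
contact_force: [0.8, -0.5, 0.8]
width: -0.0001
```

Run:
```python
from lev import *
snap('wrist','w7.png');to(.51,.152,.217)
lev('w7',(150,350,200,275))
```

```text
tool axes [[0.018, -0.998, 0.054], [-0.001, 0.053, 0.999], [-1.0, -0.018, -0.0]] pos [0.5203 0.1518 0.2179] F [0.57 0.66 0.08] w -0.0005 t 10.35
shift cm [ 0.07  1.03 -0.04] ang of tool y 176.93 tool z 86.93
lip bbox [ 190  216  147   42 4799] rear edge slope deg 2.4168486596964907 y ext 0.1255474985161354 0.18959359487502186
pointer top px 292 [0.5057658  0.20533147 0.05230262] [0.50354805 0.19870399 0.04910981] [0.50874471 0.21263527 0.05500152]
-2.0 lip-pointer stage x mm 5.738596005833519 (mid-extents) 5.993806535613001
-2.4 lip-pointer stage x mm 6.109749114909701 (mid-extents) 6.364891207363021
-2.8 lip-pointer stage x mm 6.480482596960673 (mid-extents) 6.735543816822195
```

View pics/w7.png

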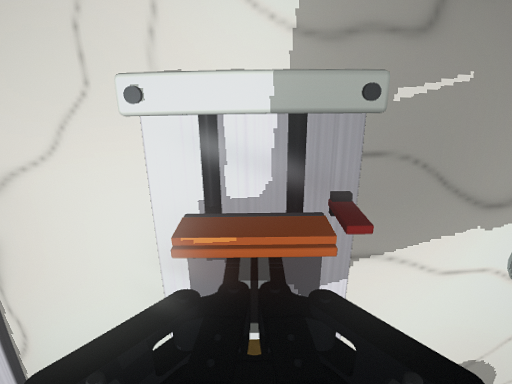

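Call:
carry_out(
  steps=[0,0.2,0,0,0,0,0.2,0,0,0,0,0.2,0,0,0,0,0,0,0,0],
)

```text
time_s: 10.75
tool_pos: [0.5142, 0.1521, 0.2177]
orientation: [-0.491, 0.509, 0.482, 0.518]
contact_force: [0.2, -0.4, 0.7]
width: 0.0002
```

Run:
```python
from lev import *
snap('wrist','w8.png');to(.51,.152,.217)
lev('w8',(150,350,200,275))
```

```text
tool axes [[0.018, -0.998, 0.054], [-0.001, 0.054, 0.999], [-1.0, -0.018, -0.0]] pos [0.5142 0.1521 0.2177] F [-0.25  0.05 -0.22] w 0.0 t 10.8
shift cm [ 0.06  0.42 -0.03] ang of tool y 176.92 tool z 86.92
lip bbox [ 190  216  147   42 4802] rear edge slope deg 2.4566460561611745 y ext 0.1259031202046343 0.18985851560788963
pointer top px 282 [0.50568356 0.2054853  0.05217843] [0.50345608 0.19890391 0.04901199] [0.50858902 0.21263746 0.05427983]
-2.0 lip-pointer stage x mm -0.19339056163791205 (mid-extents) 0.01617690052064432
-2.4 lip-pointer stage x mm 0.1800994342085671 (mid-extents) 0.3896106986985821
-2.8 lip-pointer stage x mm 0.5534588057897846 (mid-extents) 0.7629036613278027
```

Call:
carry_out(
  steps=[0,-0.5,0,0,0,0,-0.7,0,0,0,-1,-0.3,0,0,0,-2,0,0,0,0,-4,0,0,0,0,-4,0,0,0,0,-3,0,0,0,0,0,0,0,0,0],
)

```text
time_s: 11.6
tool_pos: [0.529, 0.1511, 0.3653]
orientation: [-0.49, 0.51, 0.482, 0.517]
contact_force: [0.4, 0.3, -0.6]
width: -0.0001
```

Run:
```python
from lev import *
from lips import lips
snap('wrist','w9.png');to(.51,.152,.217)
lev('w9',(150,400,100,275))
lips(snap('scene','s9.png'))
a=cv2.imread('pics/s9.png')[100:280,180:430];cv2.imwrite('pics/s9c.png',cv2.resize(a,None,fx=3.2,fy=3.2,interpolation=cv2.INTER_CUBIC))
```

```text
tool axes [[0.014, -0.998, 0.054], [-0.002, 0.054, 0.999], [-1.0, -0.014, -0.001]] pos [0.5286 0.151  0.3638] F [-0.29 -0.12 -0.25] w -0.0001 t 11.65
shift cm [1.465e+01 2.070e+00 1.000e-02] ang of tool y 176.88 tool z 86.88
lip bbox [276 148  21   4  72] rear edge slope deg 4.87371554422169 y ext 0.17678656227930695 0.18767758773047355
pointer top px 66 [0.50634863 0.20599058 0.05275934] [0.5042854  0.19949848 0.05150694] [0.50855392 0.21187326 0.0545668 ]
-2.0 lip-pointer stage x mm -8.295649175973418 (mid-extents) -8.318386237022949
-2.4 lip-pointer stage x mm -7.916008856534927 (mid-extents) -7.9387398204078865
-2.8 lip-pointer stage x mm -7.536104568465566 (mid-extents) -7.558828327286845
brass [286 153  22  14 161] near top edge stage x: median -0.1089 p10 -0.1111 p90 -0.1074
blue [224 207  27  16 215] near top edge stage x: median 0.0165 p10 0.0142 p90 0.0177
```

View pics/s9c.png

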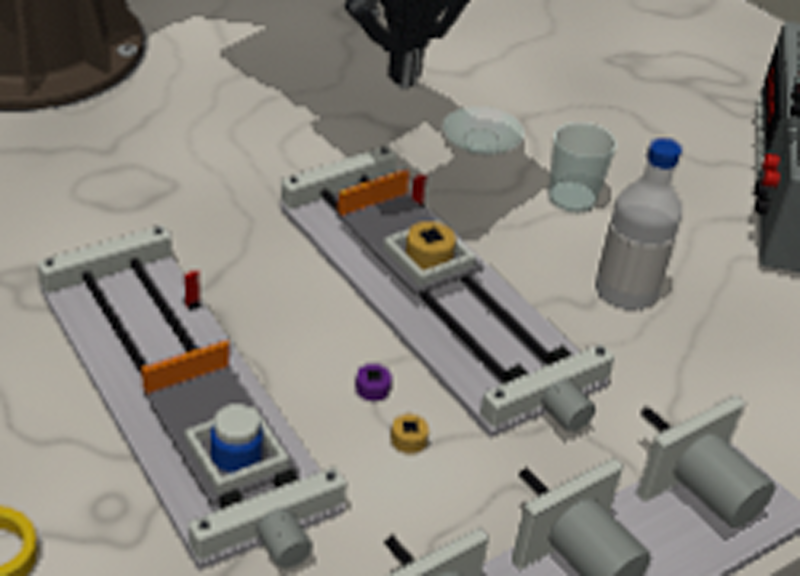

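View pics/w9.png

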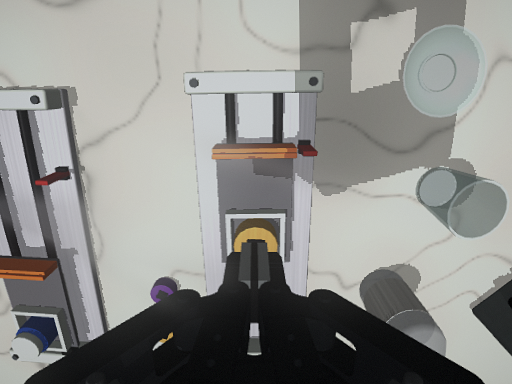

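Run:
```python
from h import *
c=load('w9');hsv=cv2.cvtColor(c['image'],cv2.COLOR_RGB2HSV)
m=cv2.inRange(hsv,(4,120,40),(22,255,255));m[:130]=0;m[175:]=0;m[:,:205]=0;m[:,296:]=0
ys,xs=np.nonzero(m)
e=np.array([(x,ys[xs==x].max()+.5) for x in range(xs.min()+4,xs.max()-3)]);print(e[::12].tolist())
Q=onplane(c,e,.064);pf=np.polyfit(Q[:,1],Q[:,0],1);print(np.degrees(np.arctan(pf[0])))
a=np.radians(-2.42);d=np.array([np.cos(a),np.sin(a)])
print('lip-ptr mm',1e3*(np.array([np.polyval(pf,.152),.152])-.0025*d-[.5063,.2060])@d)
# puck: top disc centre vs well walls
m=cv2.inRange(hsv,(18,90,60),(32,255,255));
s=load('s9');h=cv2.cvtColor(s['image'],cv2.COLOR_RGB2HSV)
m=cv2.inRange(h,(15,110,60),(32,255,255));m[:150]=0;m[200:]=0;m[:,:290]=0;m[:,340:]=0
ys,xs=np.nonzero(m);P=bydepth(s,np.c_[xs,ys]);k=P[:,2]>.058;print('puck top',P[k].mean(0),(P[k].min(0)+P[k].max(0))/2,P[k].max(0)-P[k].min(0))
lip=np.array([np.polyval(pf,.152),.152])-.0025*d;print('well expected',lip+.0945*d, 'lip',lip)
```

```text
Traceback (most recent call last):
ValueError: zero-size array to reduction operation maximum which has no identity
```

Run:
```python
from h import *
c=load('w9');hsv=cv2.cvtColor(c['image'],cv2.COLOR_RGB2HSV)
m=cv2.inRange(hsv,(4,120,40),(22,255,255));m[:130]=0;m[175:]=0;m[:,:205]=0;m[:,296:]=0
ys,xs=np.nonzero(m);print(xs.min(),xs.max())
e=np.array([(x,ys[xs==x].max()+.5) for x in range(xs.min()+2,xs.max()-1) if (xs==x).sum()>6]);print(e[::12].tolist())
Q=onplane(c,e,.064);pf=np.polyfit(Q[:,1],Q[:,0],1);print(np.degrees(np.arctan(pf[0])))
a=np.radians(-2.42);d=np.array([np.cos(a),np.sin(a)])
lip=np.array([np.polyval(pf,.152),.152])-.0025*d
print('lip-ptr mm',1e3*(lip-[.5063,.2060])@d)
s=load('s9');h=cv2.cvtColor(s['image'],cv2.COLOR_RGB2HSV)
m=cv2.inRange(h,(15,110,60),(32,255,255));m[:150]=0;m[200:]=0;m[:,:290]=0;m[:,340:]=0
ys,xs=np.nonzero(m);P=bydepth(s,np.c_[xs,ys]);k=(P[:,2]>.058)&(P[:,2]<.07);print('puck top',k.sum(),(P[k].min(0)+P[k].max(0))/2,P[k].max(0)-P[k].min(0))
print('well expected',lip+.0945*d, 'lip',lip)
```

```text
213 295
[[259.0, 156.5], [271.0, 157.5], [283.0, 157.5]]
3.8030433341138714
lip-ptr mm -1.4508327739225426
puck top 121 [0.56128955 0.14657148 0.06252217] [0.12250693 0.04668643 0.00872783]
well expected [0.5969859  0.14811535] lip [0.50257018 0.15210556]
```

```bash
python3 -c "
from plant import hand_in;print(hand_in())"
```

```text
the job is handed in; nothing more can be done
None
```

I pushed the blue pot's carriage fully home, then drew the brass puck's carriage out with the closed fingers behind its lip. Its lip now stands level with the red pointer. I lifted the gripper clear and handed the job in at about 11.7 s; no verdict was reported.

- **Blue carriage:** after the push, its lip measured 0.0155 m along its stage in the scene camera, the same as the brass carriage's at home. The push met about 28 N at the stops. At the end it measured 0.0165 m, a 1 mm difference that is within the measuring error.
- **Brass lip against pointer:** the wrist camera gave +0.2 to +0.4 mm just before I let go.
    - **After lifting:** the automatic check failed because its mask caught only part of the lip (it read -8 mm). A second, coarser mask gave -1.5 mm, which is inside the 6 mm allowed.
    - **Scene camera:** it showed the carriage drawn out 124 mm, matching the 124 mm I estimated beforehand.
- **Puck:** the pictures show it upright in its well. My numeric check of its centre was spoiled by stray pixels, so I judged this by eye.
- **Surroundings:** the force reading was near zero with the gripper raised. The beaker, dish and water bottle look undisturbed in the last pictures. I did not look at the jar, screwdriver and tape again at the end, or measure any bystander's position.

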